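# Line up moulded cap samples by shade between the limit samples

### The arm

A 6-joint arm with a two-finger parallel gripper is mounted at the origin on the work surface. World frame = base frame: x ahead of the robot, y to its left, z up, the work surface at z = 0. Lengths are in m, angles in degrees, forces in N, time in s.
With the tool pointing down it reaches from about 0.35 to 0.875 m from the base axis. Payload 4.2 kg.
Tool frame: the origin (TCP) lies midway between the tips of the shut fingers; the grasp point (between the pads) lies 19 mm behind it; y points along the fingers, z is the direction in which the jaws open and shut, and the axes are right-handed (so a half turn about y gives the same grasp; the last joint's range is limited). The gripper opens to 87 mm and grips with 3 to 60 N. Pads are 19 mm wide; open, the fingers measure 117 mm over their backs; the gripper's body (75 mm by 190 mm) begins 51 mm behind the grasp point.
Start: joints at [-51.303, 22.042, 0.453, 0, -68.411, -14.817], TCP at [0.253, -0.571, 0.223] pointing down, gripper open.
Joint ranges: [-179.83, 179.83], [-69.29, 118.12], [-61.27, 80.66], [-181.25, 117.63], [-171.15, -9.14], [-177.46, 177.46]. Speed limits (degrees/s): [159.86, 159.86, 180, 180, 180, 180].

### API

Orientations are given as [roll, pitch, yaw] about the fixed x, y, z axes, in that order (R = Rz(yaw) Ry(pitch) Rx(roll)).
In Python, from workcell import env gives the robot as it stands. The module is installed in compiled form; this text tells all that it offers. Calls block until the motion is done:
- env.goto(position, orientation): joint-space move of the TCP to a pose.
- env.move_straight(position, rotation=None, rate=0.15, force_limit=None): straight line of the TCP; rotation=None keeps the orientation; rate is the mean speed in m/s. With force_limit (N) it stops when the force on the tool has changed by that much, and returns True; else False.
- env.set_joints(angles): joint-space move.
- env.gripper_to(opening, grasp_force=None): opening from 0.0 (shut) to 1.0 (fully open); grasp_force is the grip in N (None keeps the last); returns when the fingers have stopped.
- env.dwell(seconds).
- env.inverse_kinematics(position, orientation): joint angles nearest the present ones, or None.
- env.read_state(): the state.
- env.grab_frame(name): name is "scene" or "top" or "wrist"; returns a dict with "image" (384x512x3 uint8, blue, green, red), "fx", "fy", "cx", "cy" (pixels), "position" and "orientation" of the camera in the world. Camera axes: x right, y up, looking along -z (the intrinsics and any distortion apply to the point x, -y, -z); pixel columns grow to the right and rows downward; lengths in m; the calibration is good to about 2 mm. The wrist camera is an equidistant fisheye: a pixel r from the principal point sees the ray r / f radians off the axis. A picture is of the moment at which its call begins. There is no depth.
A pose or a line that the arm cannot do raises env.Unreachable and nothing moves.
- env.close_job(): hands the job in, once; it reports no verdict.
Trained networks look in a picture, given as the dict that the camera call returned (one of the last four; its "shot" number tells which), for a name from the list of things; names that differ only in an ending like _2 or _b are one class to them, and where a whole thing is asked for, a point or a joint stands for the part that bears it (a point fixed in the world has none). Each returns a list of dicts, best first, with "score" (0 to 1); they miss things now and then, are a little off and sometimes report something else, mostly with a low value. They report only what shows in the picture. A call takes as long as a camera call. They do not tell look-alikes from the thing itself.
- env.search_frame(picture, thing): "xyz" ([x, y, z] in m, in world coordinates, good to about 4 mm: the middle of the surface that is visible of it).
- env.trace(picture, thing): "mask" (384x512 bool, what is visible of it).
The state is a dict: "clock": time; "joint_positions": joint angles; "qvel": joint speeds; "joint_torque": joint torques, N m; "position": TCP position; "tool_rot": TCP orientation; "force": force on the tool from outside, world axes, zero at the start; "wrist_torque": the same for the moment, N m; "opening": opening from 0.0 (shut) to 1.0 (fully open).
Only numpy, scipy, OpenCV 4.12 (cv2) and the standard library are available. Lean on these libraries where they do the work, as an engineer would, in place of code of your own. Each camera call takes 0.05 s, during which the arm holds its last target.

### The job

Line up the four loose green caps in the four empty pockets of the grey viewing tray in order of shade, one cap in each pocket, so that the row runs from pale to dark: the lightest next to the pale limit cap at one end, the darkest next to the dark limit cap at the other end. Each cap must stand flat in its pocket, top up, released. Leave the two limit caps in their end pockets, and leave the orange cap, the calliper and the colour fan where they are.

Things in the scene. Friction and masses are not known exactly. Their poses are not given: they have to be found in the camera images.
- tray: Grey viewing tray fixed to the bench, 426 mm long along its y, 76 mm wide, origin at the centre of its underside. Six square pockets in a row, centres at x = 0, y = -175, -105, -35, 35, 105, 175 mm; 64 mm inside, floor 2 mm above the bench, tops of the 6 mm thick walls 6 mm above the bench. The limit caps stand in the end pockets (either may be at either end); the middle four are empty.
- limit_pale: Approved limit sample: the palest green cap, almost white, with a round white sticker on its top; stands in one end pocket of the tray. Stays there; otherwise exactly like cap_light (44 mm diameter, 36 mm high, origin at the centre of its underside).
- limit_dark: Approved limit sample: the darkest cap, blackish green, with a round white sticker on its top; stands in the other end pocket of the tray. Stays there; otherwise exactly like cap_light (44 mm diameter, 36 mm high, origin at the centre of its underside).
- cap_light: Loose moulded screw cap, light green, the palest of the four loose green caps (next after limit_pale). Upright fluted cylinder 44 mm in diameter and 36 mm high, 20 to 40 g, standing top up on the bench; origin at the centre of its underside, z up through its top.
- cap_medium: Loose screw cap, medium green, second palest of the four loose green caps; otherwise exactly like cap_light (44 mm diameter, 36 mm high, origin at the centre of its underside).
- cap_dark: Loose screw cap, dark green, third palest of the four loose green caps; otherwise exactly like cap_light (44 mm diameter, 36 mm high, origin at the centre of its underside).
- cap_deep: Loose screw cap, very deep green, the darkest of the four loose green caps (next before limit_dark); otherwise exactly like cap_light (44 mm diameter, 36 mm high, origin at the centre of its underside).
- orange_cap: Orange screw cap of another job standing on the bench among the green ones; to be left where it is; otherwise exactly like cap_light (44 mm diameter, 36 mm high, origin at the centre of its underside).
- calliper: Steel digital calliper lying flat on the bench between the robot and the caps, to be left where it is. 262 mm long along its own y (from y = -146 mm, the depth rod, to 118 mm), jaws reach x = -25 to 48 mm, 15 mm high; origin on the bench under its beam.
- colour_fan: Colour guide: a slightly fanned stack of long card leaves lying on the bench between the robot and the caps, to be left where it is. About 240 mm long along its own y (y = -125 to 120 mm), narrow at its +y end and fanned out to 145 mm wide (x = -70 to 75 mm) at its -y end, 21 mm high; origin on the bench at the middle of its length.
Things that resemble listed ones, but are neither listed nor needed, are in the scene too. What is shaped like the limit_dark but pink, purple or yellow is not meant.

How it is judged (in metres and radians):
At the end, for the whole second after the job is handed in: In the tray's pockets, from end to end: limit_pale, cap_light, cap_medium, cap_dark, cap_deep, limit_dark; each within 14 mm of its pocket's centre along and across the tray, underside at most 2.5 mm above the pocket floor, top up within 0.08 rad, slower than 20 mm/s ((((x of limit_pale in the frame of tray between -0.014 and 0.014 m and y of limit_pale in the frame of tray between 0.161 and 0.189 m and z of limit_pale in the frame of tray between 0 and 0.0045 m and angle between limit_pale's own z axis and vertical below 0.08 rad) and (x of limit_dark in the frame of tray between -0.014 and 0.014 m and y of limit_dark in the frame of tray between -0.189 and -0.161 m and z of limit_dark in the frame of tray between 0 and 0.0045 m and angle between limit_dark's own z axis and vertical below 0.08 rad) and (x of cap_light in the frame of tray between -0.014 and 0.014 m and y of cap_light in the frame of tray between 0.091 and 0.119 m and z of cap_light in the frame of tray between 0 and 0.0045 m and angle between cap_light's own z axis and vertical below 0.08 rad) and (x of cap_medium in the frame of tray between -0.014 and 0.014 m and y of cap_medium in the frame of tray between 0.021 and 0.049 m and z of cap_medium in the frame of tray between 0 and 0.0045 m and angle between cap_medium's own z axis and vertical below 0.08 rad) and (x of cap_dark in the frame of tray between -0.014 and 0.014 m and y of cap_dark in the frame of tray between -0.049 and -0.021 m and z of cap_dark in the frame of tray between 0 and 0.0045 m and angle between cap_dark's own z axis and vertical below 0.08 rad) and (x of cap_deep in the frame of tray between -0.014 and 0.014 m and y of cap_deep in the frame of tray between -0.119 and -0.091 m and z of cap_deep in the frame of tray between 0 and 0.0045 m and angle between cap_deep's own z axis and vertical below 0.08 rad)) or ((x of limit_pale in the frame of tray between -0.014 and 0.014 m and y of limit_pale in the frame of tray between -0.189 and -0.161 m and z of limit_pale in the frame of tray between 0 and 0.0045 m and angle between limit_pale's own z axis and vertical below 0.08 rad) and (x of limit_dark in the frame of tray between -0.014 and 0.014 m and y of limit_dark in the frame of tray between 0.161 and 0.189 m and z of limit_dark in the frame of tray between 0 and 0.0045 m and angle between limit_dark's own z axis and vertical below 0.08 rad) and (x of cap_light in the frame of tray between -0.014 and 0.014 m and y of cap_light in the frame of tray between -0.119 and -0.091 m and z of cap_light in the frame of tray between 0 and 0.0045 m and angle between cap_light's own z axis and vertical below 0.08 rad) and (x of cap_medium in the frame of tray between -0.014 and 0.014 m and y of cap_medium in the frame of tray between -0.049 and -0.021 m and z of cap_medium in the frame of tray between 0 and 0.0045 m and angle between cap_medium's own z axis and vertical below 0.08 rad) and (x of cap_dark in the frame of tray between -0.014 and 0.014 m and y of cap_dark in the frame of tray between 0.021 and 0.049 m and z of cap_dark in the frame of tray between 0 and 0.0045 m and angle between cap_dark's own z axis and vertical below 0.08 rad) and (x of cap_deep in the frame of tray between -0.014 and 0.014 m and y of cap_deep in the frame of tray between 0.091 and 0.119 m and z of cap_deep in the frame of tray between 0 and 0.0045 m and angle between cap_deep's own z axis and vertical below 0.08 rad))) and linear speed of each of cap_light, cap_medium, cap_dark, cap_deep, limit_pale, limit_dark below 0.02 m/s); the robot touches nothing.
It fails at once if the pale limit cap was knocked or carried away from its place (over 25 mm) (distance of limit_pale from where it was at the start of the episode above 0.025 m).
It fails at once if the dark limit cap was knocked or carried away from its place (over 25 mm) (distance of limit_dark from where it was at the start of the episode above 0.025 m).
It fails at once if the orange cap was knocked or carried away from its place (over 20 mm) (distance of orange_cap from where it was at the start of the episode above 0.02 m).
It fails at once if the calliper was knocked or carried away from its place (over 25 mm) (distance of calliper from where it was at the start of the episode above 0.025 m).
It fails at once if the colour fan was knocked or carried away from its place (over 25 mm) (distance of colour_fan from where it was at the start of the episode above 0.025 m).
It also fails if it takes over 102 s, if anything falls off the work surface, if the arm or the gripper's body presses on something with over 40 N, if the wrist force passes 120 N, or if a joint passes its speed limit or range.

## Working session

There is one attempt and no reset: what is moved stays moved. The work goes in short steps, each a Python script; the robot and the scene stay as the last script left them, time stands still between calls to the robot, and variables do not carry over. Pictures are saved under pics/ and viewed, and the job is handed in when it is done.

```bash
mkdir -p pics; ls; python3 - <<'E'
from workcell import env
import cv2,numpy as np
for n in ("top","scene","wrist"):
    f=env.grab_frame(n); cv2.imwrite(f"pics/{n}0.png",f["image"])
    print(n,{k:(np.round(v,3) if k!='image' else v.shape) for k,v in f.items()})
    if n!="wrist":
        for t in ["tray","limit_pale","limit_dark","cap_light","cap_medium","cap_dark","cap_deep","orange_cap","calliper","colour_fan"]:
            print(t,[(np.round(d["xyz"],3).tolist(),round(d["score"],2)) for d in env.search_frame(f,t)])
print(env.read_state())
E
```

```text
pics
top {'image': (384, 512, 3), 'fx': np.float64(491.262), 'fy': np.float64(491.262), 'cx': np.float64(260.109), 'cy': np.float64(183.352), 'position': array([ 0.44 , -0.007,  1.234]), 'orientation': array([  4.066,   0.167, -91.492]), 'shot': np.int64(1)}
tray [([0.618, -0.006, 0.004], 0.82)]
limit_pale [([0.581, 0.162, 0.035], 0.66)]
limit_dark [([0.655, -0.292, 0.029], 0.69), ([0.651, -0.173, 0.033], 0.67), ([0.741, -0.241, 0.034], 0.67), ([0.746, -0.108, 0.033], 0.64), ([0.334, 0.257, 0.011], 0.61)]
cap_light [([0.51, -0.362, 0.035], 0.87)]
cap_medium [([0.479, 0.357, 0.036], 0.84)]
cap_dark [([0.474, 0.011, 0.034], 0.81)]
cap_deep [([0.464, 0.198, 0.034], 0.65)]
orange_cap [([0.445, -0.188, 0.036], 0.64)]
calliper [([0.334, 0.255, 0.015], 0.77)]
colour_fan [([0.299, -0.236, 0.022], 0.67)]
scene {'image': (384, 512, 3), 'fx': np.float64(426.297), 'fy': np.float64(426.297), 'cx': np.float64(258.624), 'cy': np.float64(195.986), 'position': array([1.098, 0.61 , 0.694]), 'orientation': array([ 51.089,  -0.43 , 138.337]), 'shot': np.int64(2)}
tray [([0.618, 0.017, 0.005], 0.97)]
lim
[... 746 characters left out ...]
+02]), 'shot': np.int64(3)}
{'clock': 1.15, 'joint_positions': array([-5.13036897e+01,  2.20402340e+01,  4.52945618e-01,  4.65208868e-04,
       -6.84135055e+01, -1.48185848e+01]), 'qvel': array([-0.04354254,  0.07401608, -0.01903294, -0.08566864, -0.00651115,
        0.09145416]), 'joint_torque': array([-1.69778996e-03, -3.90480781e+01,  1.87623578e+01,  4.22444433e+00,
        1.55719765e-02, -7.55713529e-06]), 'position': array([ 0.2530161 , -0.57146242,  0.22256871]), 'tool_rot': array([-8.99993432e+01,  6.21221516e-04,  2.38778967e+01]), 'force': array([-0.05877302,  0.37221916,  0.54506501]), 'wrist_torque': array([ 0.01786224,  0.00175768, -0.01662845]), 'opening': 0.9995673309415537}
```

View pics/top0.png

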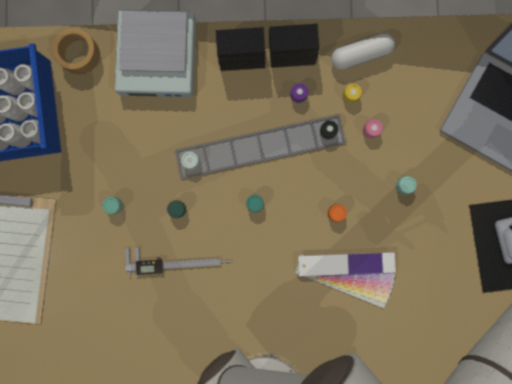

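View pics/scene0.png

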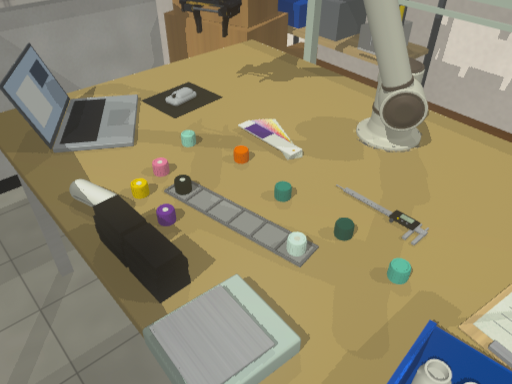

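```bash
cat > h.py <<'E'
from workcell import env
import cv2,numpy as np
from scipy.spatial.transform import Rotation as R
from scipy.optimize import least_squares
def proj(f,P):
    P=np.atleast_2d(P); Rm=R.from_euler('xyz',f['orientation'],degrees=True).as_matrix()
    c=(P-f['position'])@Rm
    return np.c_[f['cx']+f['fx']*c[:,0]/-c[:,2], f['cy']-f['fy']*c[:,1]/-c[:,2]]
def back(f,uv,z):
    Rm=R.from_euler('xyz',f['orientation'],degrees=True).as_matrix()
    d=Rm@np.array([(uv[0]-f['cx'])/f['fx'],-(uv[1]-f['cy'])/f['fy'],-1])
    return f['position']+d*(z-f['position'][2])/d[2]
a=np.linspace(0,2*np.pi,60,endpoint=False)
def capmask_centroid(f,xy,z0):
    P=np.concatenate([np.c_[xy[0]+.022*np.cos(a),xy[1]+.022*np.sin(a),0*a+z] for z in (z0,z0+.036)])
    h=cv2.convexHull(proj(f,P).astype(np.float32)); m=cv2.moments(h)
    return np.array([m['m10']/m['m00'],m['m01']/m['m00']]),m['m00']
def fitcap(f,mask,xy0,z0=0.):
    n,l,s,c=cv2.connectedComponentsWithStats(mask.astype(np.uint8))
    k=1+np.argmax(s[1:,4]); cen=c[k]
    r=least_squares(lambda p:capmask_centroid(f,p,z0)[0]-cen,xy0[:2],x_scale=.01)
    return r.x, s[k,4]/capmask_centroid(f,r.x,z0)[1], cen
E
python3 - <<'E'
from h import *
fs=[env.grab_frame("top"),env.grab_frame("scene")]
for t in ["cap_light","cap_medium","cap_dark","cap_deep","orange_cap","limit_pale","limit_dark"]:
    for f in fs:
        for d in env.trace(f,t)[:5]:
            m=d['mask']
            if m.sum()<20: continue
            z=0.002 if 'limit' in t else 0.
            cen=np.argwhere(m).mean(0)[::-1]
            r=fitcap(f,m,back(f,cen,.02),z); print(t,f['shot'],round(d['score'],2),r[0].round(4),'area',round(r[1],2),r[2].round(1))
for f in fs:
    d=env.trace(f,"tray")
    m=d[0]['mask'].astype(np.uint8)
    rect=cv2.minAreaRect(cv2.findNonZero(m)); 
    b=cv2.boxPoints(rect); print('tray',f['shot'],rect,[back(f,p,.006)[:2].round(4).tolist() for p in b])
im=fs[0]['image']; im2=fs[1]['image']
crops=[cv2.resize(im[y-20:y+20,x-20:x+20],(200,200),interpolation=cv2.INTER_CUBIC) for x,y in [(190,160),(407,185),(111,205),(255,203),(177,209),(329,130),]]
cv2.imwrite('pics/crops.png',np.vstack([np.hstack(crops[:3]),np.hstack(crops[3:])]))
cv2.imwrite('pics/tray.png',cv2.resize(im[105:190,165:355],None,fx=4,fy=4,interpolation=cv2.INTER_CUBIC))
E
```

```text
cap_light 4 0.56 [ 0.5128 -0.366 ] area 0.93 [405.9 185. ]
cap_light 5 0.64 [ 0.5139 -0.3643] area 0.84 [187.4 137.8]
cap_light 5 0.37 [0.4808 0.362 ] area 0.93 [398.6 269.6]
cap_medium 4 0.52 [0.4817 0.3598] area 0.88 [112.9 205.2]
cap_dark 5 0.83 [0.4784 0.0115] area 0.92 [282.2 190.8]
cap_deep 4 0.78 [0.4685 0.2028] area 0.95 [176.4 208.9]
cap_deep 5 0.69 [ 0.3089 -0.2088] area 5.23 [271.9 134.9]
cap_deep 5 0.55 [0.4696 0.2051] area 0.88 [343.3 228.3]
orange_cap 4 0.6 [ 0.4486 -0.1922] area 0.95 [336.7 212.8]
orange_cap 5 0.61 [ 0.4483 -0.1902] area 0.88 [240.9 153.9]
limit_pale 4 0.71 [0.4683 0.2008] area 0.84 [177.1 208.9]
limit_pale 4 0.59 [0.5877 0.1662] area 0.86 [190.4 160.4]
limit_pale 5 0.78 [0.5877 0.1678] area 0.94 [296.  243.1]
limit_dark 4 0.62 [ 0.6565 -0.1805] area 0.99 [329.  129.4]
limit_dark 4 0.62 [ 0.7511 -0.1088] area 0.86 [299.   92.8]
limit_dark 4 0.57 [ 0.6554 -0.2897] area 0.91 [372.8 128.7]
limit_dark 4 0.55 [ 0.7468 -0.2427] area 0.95 [352.5  93.1]
limit_dark 5 0.75 [ 0.655  -0.1794] area 0.9 [182.5 183.6]
limit_dark 5 0.63 [ 0.753  -0.1042] area 1.01 [165.6 214.4]
limit_dark 5 0.56 [ 0.748  -0.2381] area 0.93 [139.3 187.6]
tray 4 ((260.20465087890625, 146.35781860351562), (31.414840698242188, 169.3028106689453), 77.82854461669922) [[0.6201, 0.2089], [0.7, -0.2112], [0.6213, -0.225], [0.542, 0.1934]]
tray 5 ((239.97232055664062, 219.05189514160156), (161.41175842285156, 27.5294132232666), 28.07248878479004) [[0.708, -0.1958], [0.6231, -0.2657], [0.5445, 0.1949], [0.6187, 0.2253]]
```

View pics/crops.png

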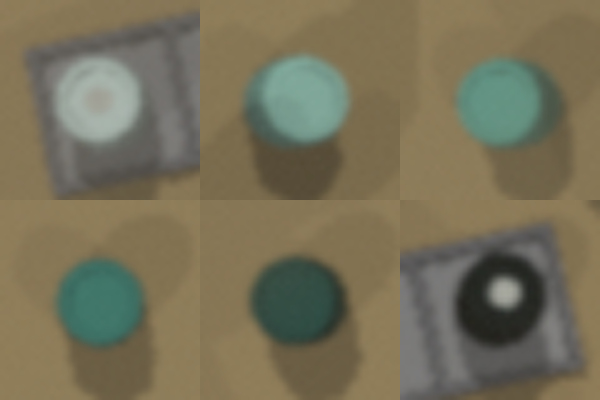

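View pics/tray.png

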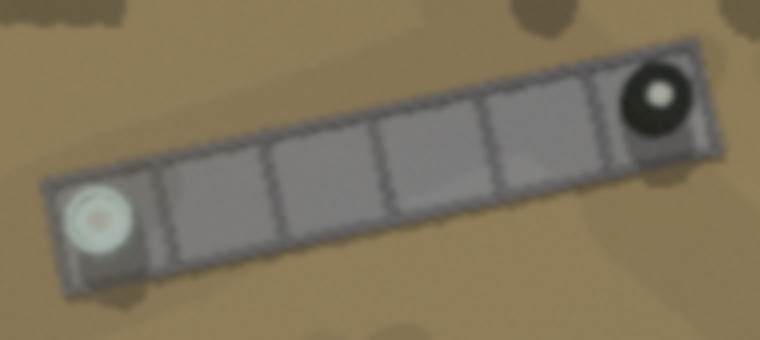

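Tray: pale limit at px (190,160), dark limit at (329,130). Loose greens in the top view, from palest to darkest: (407,185), (111,205), (255,203), (177,209). The enlarged crops confirm this order. Orange is at (337,213). The purple, yellow and pink caps are decoys. I'll start with the dark cap, gripping across the tray with the fingertips above the wall tops.

```bash
cat >> h.py <<'E'
C=np.array([.6209,-.0086]); u=np.array([-.1865,.9825]); YAW=-79.25
ori=[-90,0,YAW]
caps=dict(light=((.513,-.365),.105),medium=((.481,.361),.035),dark=((.4775,.011),-.035),deep=((.469,.204),-.105))
def do(n):
    p,s=caps[n]; q=C+u*s
    env.gripper_to(1.0,15)
    env.goto([*p,.13],ori)
    hit=env.move_straight([*p,.010],rate=.12,force_limit=8)
    z=env.read_state()['position'][2]; env.gripper_to(0.,15); o=env.read_state()['opening']
    print(n,'hit',hit,'z',round(z,4),'opening',round(o,3))
    if not .4<o<.6: return False
    env.move_straight([*p,.12],rate=.15); 
    print('held',env.read_state()['opening'])
    env.goto([*q,.12],ori)
    env.move_straight([*q,.03],rate=.15)
    hit=env.move_straight([*q,z+.0025],rate=.05,force_limit=6)
    st=env.read_state(); print('place hit',hit,st['position'].round(4),'t',round(st['clock'],1))
    env.gripper_to(1.0); env.move_straight([*q,.13],rate=.15)
    return True
E
python3 - <<'E'
from h import *
for n,(p,s) in caps.items(): print(n,env.inverse_kinematics([*p,.01],ori) is not None,env.inverse_kinematics([*(C+u*s),.01],ori) is not None)
do('dark')
f=env.grab_frame("scene"); cv2.imwrite('pics/s1.png',f['image'][100:300,130:430].repeat(2,0).repeat(2,1))
print(env.read_state()['clock'])
E
```

```text
light True True
medium True True
dark True False
deep True True
dark hit False z 0.0106 opening 0.502
held 0.5002756000343482Traceback (most recent call last):
  File "<stdin>", line 3, in <module>
  File "h.py", line 36, in do
    env.goto([*q,.12],ori)
    ~~~~~~~~^^^^^^^^^^^^^^
workcell.Unreachable: the arm cannot take that pose within its joint ranges
```

```bash
python3 - <<'E'
from h import *
print(env.read_state()['joint_positions'].round(1))
for n,(p,s) in caps.items():
  q=C+u*s
  for y in (-79.25,100.75):
    print(n,y,q.round(3),[None if j is None else np.round(j,0).tolist() for j in (env.inverse_kinematics([*r,z],[-90,0,y]) for r in(p,q) for z in (.01,.13))])
E
```

```text
[ 20.9  14.  -28.1  -0.  -48.  169.9]
light -79.25 [0.601 0.095] [[-21.0, 35.0, -12.0, -0.0, -43.0, -149.0], [-21.0, 27.0, -6.0, -0.0, -57.0, -149.0], [24.0, 33.0, -16.0, 0.0, -41.0, 167.0], [24.0, 25.0, -9.0, 0.0, -56.0, 167.0]]
light 100.75 [0.601 0.095] [[-21.0, 35.0, -12.0, 0.0, -43.0, 31.0], [-21.0, 27.0, -6.0, 0.0, -57.0, 31.0], [24.0, 33.0, -16.0, 0.0, -41.0, -13.0], [24.0, 25.0, -9.0, 0.0, -56.0, -13.0]]
medium -79.25 [0.614 0.026] [[52.0, 33.0, -17.0, 0.0, -41.0, 138.0], [52.0, 24.0, -10.0, 0.0, -55.0, 138.0], [17.0, 34.0, -15.0, 0.0, -42.0, 173.0], [17.0, 25.0, -8.0, 0.0, -56.0, 173.0]]
medium 100.75 [0.614 0.026] [[52.0, 33.0, -17.0, -0.0, -41.0, -42.0], [52.0, 24.0, -10.0, 0.0, -55.0, -42.0], [17.0, 34.0, -15.0, 0.0, -42.0, -7.0], [17.0, 25.0, -8.0, 0.0, -56.0, -7.0]]
dark -79.25 [ 0.627 -0.043] [[21.0, 24.0, -35.0, 0.0, -31.0, 170.0], [21.0, 13.0, -27.0, 0.0, -49.0, 170.0], None, None]
dark 100.75 [ 0.627 -0.043] [[21.0, 24.0, -35.0, 0.0, -31.0, -10.0], [21.0, 13.0, -27.0, 0.0, -49.0, -10.0], [11.0, 35.0, -12.0, 0.0, -43.0, -0.0], [11.0, 27.0, -6.0, 0.0, -57.0, -0.0]]
deep -79.25 [ 0.64  -0.112] [[42.0, 26.0, -30.0, 0.0, -34.0, 149.0], [42.0, 16.0, -23.0, 0.0, -51.0, 149.0], [4.0, 36.0, -9.0, -0.0, -45.0, -174.0], [4.0, 29.0, -3.0, 0.0, -59.0, -174.0]]
deep 100.75 [ 0.64  -0.112] [[42.0, 26.0, -30.0, 0.0, -34.0, -31.0], [42.0, 16.0, -23.0, 0.0, -51.0, -31.0], [4.0, 36.0, -9.0, 0.0, -45.0, 6.0], [4.0, 29.0, -3.0, 0.0, -59.0, 6.0]]
```

```bash
sed -i 's/YAW=-79.25/YAW=100.75/' h.py; python3 - <<'E'
from h import *
q=C+u*-.035
env.goto([*q,.12],ori); print(env.read_state()['opening'])
env.move_straight([*q,.03],rate=.15)
hit=env.move_straight([*q,.0131],rate=.05,force_limit=6)
st=env.read_state(); print('place hit',hit,st['position'].round(4),'t',round(st['clock'],1))
env.gripper_to(1.0); env.move_straight([*q,.13],rate=.15)
f=env.grab_frame("scene"); cv2.imwrite('pics/s1.png',f['image'][100:300,130:430].repeat(2,0).repeat(2,1))
print(env.read_state()['clock'])
E
```

```text
0.5009624769374086
place hit False [ 0.6273 -0.0431  0.0128] t 11.6
13.5333
```

View pics/s1.png

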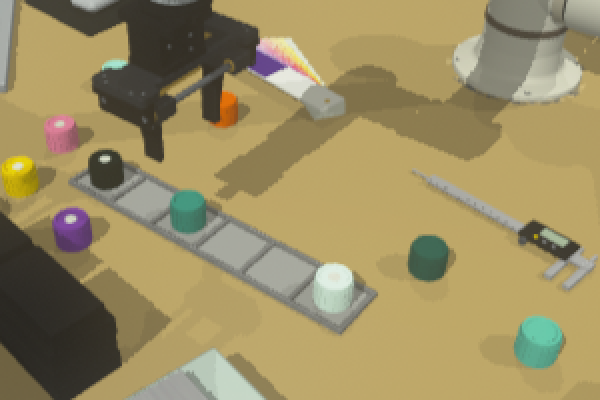

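The dark cap stands flat in the third pocket from the dark-end count, at crop px (187,212), and everything else is undisturbed. Next are the other three caps.

```bash
python3 - <<'E'
from h import *
for n in ('deep','medium','light'):
    if not do(n): print('FAILED',n); break
env.goto([.42,-.32,.25],ori)
fs=[env.grab_frame("top"),env.grab_frame("scene")]
cv2.imwrite('pics/t2.png',cv2.resize(fs[0]['image'][80:300,90:420],None,fx=2.4,fy=2.4))
cv2.imwrite('pics/s2.png',cv2.resize(fs[1]['image'][100:300,130:430],None,fx=2.5,fy=2.5))
print(env.read_state()['clock'])
E
```

```text
deep hit False z 0.0106 opening 0.504
held 0.5019750418410172
place hit False [ 0.6403 -0.1118  0.0128] t 20.3
medium hit False z 0.0108 opening 0.5
held 0.5013976373144715
place hit False [0.6142 0.0257 0.013 ] t 29.7
light hit False z 0.0109 opening 0.501
held 0.5000816660514672
place hit False [0.6012 0.0945 0.0131] t 39.1
42.775
```

View pics/t2.png

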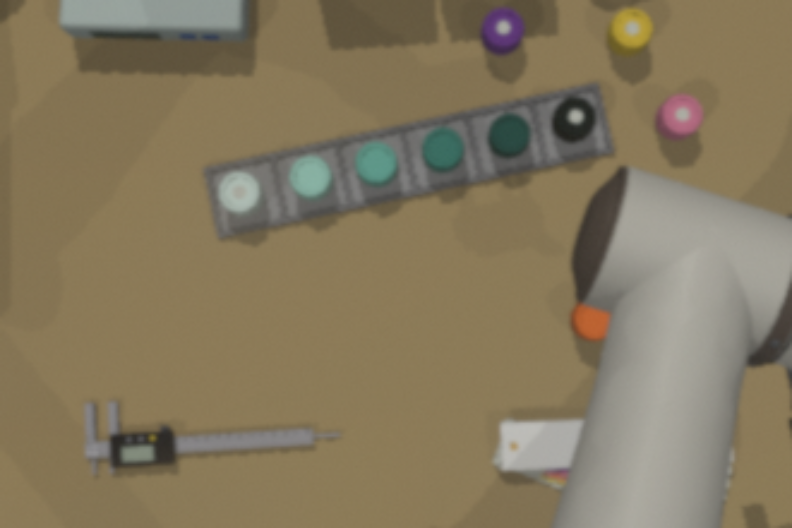

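View pics/s2.png

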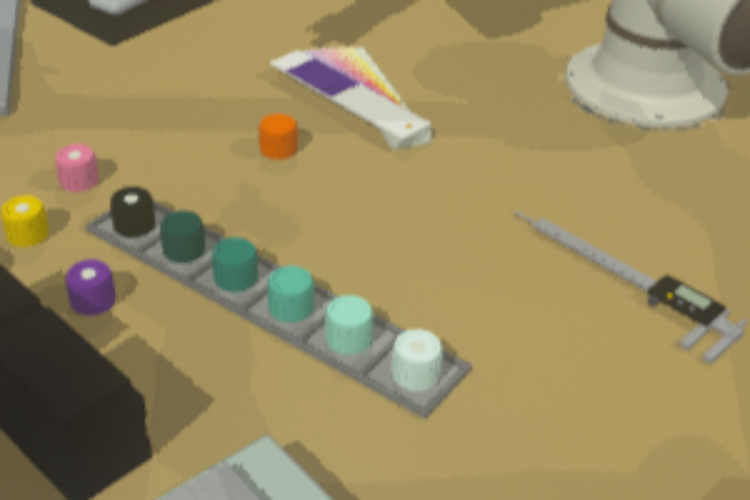

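Both views show the row running pale to dark, upright in the pockets (top crop px 310,176 / 376,163 / 443,149 / 509,135). I'll check the positions numerically, then hand in.

```bash
python3 - <<'E'
from h import *
fs=[env.grab_frame("top"),env.grab_frame("scene")]
v=np.array([u[1],-u[0]])
for f in fs:
  for t in ["cap_light","cap_medium","cap_dark","cap_deep","limit_pale","limit_dark","orange_cap"]:
    for d in env.trace(f,t)[:3]:
        if d['mask'].sum()<20: continue
        cen=np.argwhere(d['mask']).mean(0)[::-1]
        r=fitcap(f,d['mask'],back(f,cen,.02),.002); w=r[0]-C
        print(f['shot'],t,round(d['score'],2),'world',r[0].round(3),'tray mm',(w@v*1000).round(1),(w@u*1000).round(1),'area',round(r[1],2))
env.close_job(); print(env.read_state()['clock'])
E
```

```text
9 cap_light 0.76 world [0.602 0.093] tray mm 0.3 103.6 area 0.98
9 cap_light 0.21 world [ 0.616 -0.005] tray mm -4.2 5.0 area 12.89
9 cap_medium 0.75 world [0.614 0.026] tray mm 0.1 35.2 area 0.94
9 cap_dark 0.78 world [ 0.628 -0.043] tray mm 0.3 -34.8 area 0.89
9 cap_dark 0.31 world [ 0.617 -0.009] tray mm -4.1 0.8 area 13.0
9 cap_deep 0.54 world [ 0.641 -0.113] tray mm 0.5 -105.9 area 0.99
9 limit_pale 0.75 world [0.587 0.165] tray mm -0.9 177.3 area 0.95
9 limit_dark 0.85 world [ 0.656 -0.18 ] tray mm 2.4 -175.2 area 0.87
9 limit_dark 0.82 world [ 0.751 -0.109] tray mm 108.8 -122.5 area 0.85
9 limit_dark 0.79 world [ 0.656 -0.289] tray mm -17.8 -282.5 area 0.91
9 orange_cap 0.75 world [ 0.446 -0.189] tray mm -205.1 -144.9 area 0.72
10 cap_light 0.9 world [0.602 0.095] tray mm 1.1 105.7 area 0.94
10 cap_medium 0.67 world [0.615 0.027] tray mm 0.4 36.5 area 0.9
10 cap_dark 0.54 world [ 0.627 -0.043] tray mm -0.8 -34.7 area 0.9
10 limit_pale 0.89 world [0.587 0.168] tray mm 0.1 179.8 area 0.94
10 limit_dark 0.79 world [ 0.746 -0.238] tray mm 80.4 -248.6 area 0.81
10 limit_dark 0.78 world [ 0.753 -0.105] tray mm 112.2 -119.7 area 0.84
10 limit_dark 0.56 world [ 0.657 -0.287] tray mm -16.9 -280.4 area 0.93
10 orange_cap 0.73 world [ 0.448 -0.189] tray mm -203.5 -145.3 area 0.81
the job is handed in; nothing more can be done
the job is handed in; nothing more can be done
```

I placed the four green caps in the tray and handed the job in at about 43 s of the 102 s allowed. From the pale limit to the dark limit, the row runs light, medium, dark, deep.

**Last checks:**
- **Position:** the loose caps measured within about 2 mm of their pocket centres. That compares with a 14 mm tolerance.
- **Upright:** they looked upright and seated in both the top and scene views. I judged this by eye and did not measure tilt or height.
- **Limit caps and orange cap:** none had moved by more than about 3 mm, which is measurement scatter. The orange cap was partly hidden by the arm in the top view.
- **Calliper and colour fan:** they looked undisturbed in the pictures, but I did not measure them.
- **Robot:** it was clear of everything, holding nothing.

**Failed or disagreed:**
- **Gripper angle:** my first placing angle for the dark cap was out of the arm's range. I turned the gripper half a turn and used that angle from then on.
- **Detections:** the networks also gave a few low-score or decoy matches, such as the whole tray row and the purple, pink and yellow caps. I discarded these by colour and size. In the last scene view the networks missed the deep cap and the dark limit cap, so for those two I relied on the top-view measurement and the scene picture.

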